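# Seat the spacer and hold the mirror lid for inspection

### The arm

A 7-joint arm with a two-finger parallel gripper is mounted at the origin on the work surface. World frame = base frame: x ahead of the robot, y to its left, z up, the work surface at z = 0. Lengths are in m, angles in rad, forces in N, time in s.
With the tool pointing down it reaches from about 0.4 to 0.85 m from the base axis. Payload 10.4 kg.
Tool frame: the origin (TCP) lies at the very end of the fingers, on their centre line; the grasp point (between the pads) lies 19 mm behind it; z points along the fingers, y is the line along which they close (so a half turn about z gives the same grasp; the last joint's range is limited). The gripper opens to 85 mm and grips with 20 to 120 N. Pads are 22 mm wide; open, the fingers measure 114 mm over their backs; the gripper's body (76 mm by 85 mm) begins 54 mm behind the grasp point. The pads swing forward as they close: fully open they stand 13 mm farther back than shut.
Start: joints at [-1.298, 0.332, -0.065, 1.46, 0.022, 1.35, -0.088], TCP at [0.182, 0.598, 0.231] pointing down, gripper open.
Joint ranges: [-2.6, 2.6], [-0.5, 2.12], [-1.47, 1.34], [0.16, 2.42], [-1.27, 4.41], [0.06, 2.06], [-2.6, 2.6]. Speed limits (rad/s): [2.22, 2.22, 2.79, 2.79, 3.14, 3.14, 3.14].

### API

Orientations are given as a unit quaternion [x, y, z, w].
In Python, from workcell import manip gives the robot as it stands.
- The arm moves only by the tool advance, called after "Call:" as a command line: name --pt "numbers of a row" for each row, then --argument value for the rest. Schema: {"type":"object","properties":{"increments":{"type":"array","items":{"type":"object","properties":{"r":{"type":"array","items":{"type":"number"},"minItems":3,"maxItems":3},"trans":{"type":"array","items":{"type":"number"},"minItems":3,"maxItems":3},"jaw":{"type":"number"}},"additionalProperties":false,"required":["jaw"]},"minItems":1,"maxItems":20},"clamp_n":{"type":"number"},"only":{"type":"string"},"quiet":{"type":"boolean"},"lines":{"type":"string"}},"required":["increments"],"additionalProperties":false}. increments is a list of rows, 1 to 20 of them, each an object with the fields r (a list: a rotation vector rx, ry, rz in a scale on which 1.0 is pi rad), trans (a list: dx, dy, dz in normalised numbers (1 is 0.75 m)), jaw (the opening from 0.0 (shut) to 1.0 (fully open)); a field left out counts as zero (the opening has to be given); each row is the pose to reach, as a shift and turn from the pose commanded when the call began, along the tool's axes at that moment; what a row does not reach only later rows make up. A row lasts 1/8 s, in which the tool goes at most 0.0625 m and 0.188 rad, less where a joint would pass 70% of its speed; a pose out of reach is approached as far as the arm can. The fingers move at their own pace and stop on an object; clamp_n is the grip in N (left out, the last holds). Time passes only in rows, so rows that do not move let the fingers close. The tool returns the time, the measured TCP pose, the force, the opening and the grip force at its end. only (a regular expression) keeps the lines of the reply that match it, lines (a string "A,B") keeps lines A to B, and quiet returns only ok. Shift and turn numbers lie between -1 and 1, and a call with a number outside is refused. Input that does not fit is refused with a message, and nothing moves.
- manip.get_obs(): the state, without advancing time (a new reading comes with each control period).
- manip.camera(name): name is "scene" or "side" or "wrist"; returns the picture (400x640x3 uint8, blue, green, red); there is no depth.
- manip.calibration(name): a dict with "fx", "fy", "cx", "cy" (pixels), "k1" (the pictures are not rectified: a ray, as slopes to the right and down, at radius r is drawn at 1 + k1 r^2 times it, then the intrinsics apply), "world_from_camera" (4x4, takes a point from camera to world coordinates); the wrist camera has in their place "tool_from_camera" (4x4, takes a point from camera to tool coordinates, whose origin is the TCP and whose axes are the flange's). Camera axes: x right, y up, looking along -z (the intrinsics and any distortion apply to the point x, -y, -z); pixel columns grow to the right and rows downward; lengths in m; the calibration is good to about 2 mm. A picture is of the moment at which its call begins: read the wrist's pose just before it. calibration takes no time and is no camera call.
- manip.hand_in(): hands the job in; it is judged then, once.
Trained networks look in the newest picture that a camera, given by its name, has taken for a name from the list of things; names that differ only in an ending like _2 or _b are one class to them, and where a whole thing is asked for, a point or a joint stands for the part that bears it (a point fixed in the world has none). Each returns a list of dicts, best first, with "confidence" (0 to 1); they miss things now and then, are a little off and sometimes report something else, mostly with a low value. They report only what shows in the picture. A call takes as long as a camera call. They do not tell look-alikes from the thing itself.
- manip.outline_of(camera, thing): "mask" (400x640 bool, what is visible of it) and "bbox" ([left, top, right, bottom] in pixels, round what is visible of it).
The state is a dict: "clock": time; "joint_pos": joint angles; "joint_velocities": joint speeds; "tau": joint torques, N m; "position": TCP position; "ee_rot": TCP orientation; "ft_force": force on the tool from outside, world axes, zero at the start; "torque": the same for the moment, N m; "grip_width": opening from 0.0 (shut) to 1.0 (fully open); "grasp_force": force on a finger pad.
Only numpy, scipy, OpenCV 4.12 (cv2) and the standard library are available. Lean on these libraries where they do the work, as an engineer would, in place of code of your own. Each camera call takes 0.05 s, during which the arm holds its last target. There are 200 camera calls.

### The job

On the grey mat lie three metal spacer rings; put the one that fits the stepped post in the wooden inspection box over the post, fully home on its step, and let go of it. Then swing the box's mirror lid down and hold it at 45 degrees open, so the ring can be seen in the mirror: never let the lid drop shut, and finish still holding it steady there with the fingers, nothing else propping it. Leave everything else where it lies.

Things in the scene. Friction and masses are not known exactly. Their poses are not given: they have to be found in the camera images.
- inspection_box: Fixed open-topped dark wooden box, 160 (x) x 150 (y) x 50 mm high, walls and floor 8 mm thick. Origin: centre of its underside. The front wall faces -x of the box, the lid is hinged on the +x (far) wall. Starts anywhere in some 7 x 14 cm, turned by up to 0.3 rad.
- seat (a point): Centre of the step of the stepped metal post inside the box, 20 mm above the table, 15 mm in front of the box's centre (box -x). Below the step the post is 39 mm in diameter (12 mm of it above the box floor); above it 30 mm in diameter and 20 mm high, the last 4 mm tapering to 24 mm. A ring that is home rests on the step. Axes as the box's.
- hinge_line (a point): Middle of the lid's hinge line: along the box's y, on the far wall, 80 mm behind the box's centre and 54 mm above the table.
- mirror_lid (a joint): Lid angle: 0 closed (lid level on the box), 0.785 = 45 degrees, 1.57 upright, stop at 1.80 (leaning back). Starts between 1.66 and 1.79 and stays there by its weight and slight hinge friction (about 0.08 N m). Let go of below about 65 degrees, the lid falls shut.
- lid_middle (a point): Middle of the lid: a dark wooden panel 150 x 150 x 8 mm, about 0.3 kg with its handle, reaching from 4 to 154 mm from the hinge line, with a mirror on its inner face. This point is 79 mm from the hinge line. The point's -x axis points from the hinge to the free edge, z out of the outer face.
- bail (a point): Middle of the lid's wire handle: a round steel bar 10 mm thick, 100 mm long, parallel to the hinge line and 205 mm from it, joined to the lid at both ends. Gap between bar and lid edge 46 x 90 mm: fingers can straddle the bar from above; it turns in the grip. At lid angle a it is 205 cos(a) mm in front of the hinge line (box -x) and 205 sin(a) mm above it.
- ring_middle: The ring that fits: plain aluminium spacer ring, bore 33 mm, outside 45 mm, 16 mm high, 40 g, lying flat on the mat. Origin: centre of its underside.
- ring_small: Look-alike, too small for the post: bore 24, outside 36, 16 mm high. Origin: centre of its underside. Leave alone.
- ring_large: Look-alike, too large (it would slip down past the step): bore 42, outside 54, 16 mm high. Origin: centre of its underside. Leave alone.
- mat: Fixed grey work mat, 250 x 240 x 3 mm. Origin: centre of its underside. The rings lie on it, in changing places: two at about x -40, y +-80 mm, one at x 50, y 0 mm in its frame, give or take 12 mm.
- lens_cap: Bystander: black cap, 24 mm across, 9 mm high, on the mat at about x -55, y 0 mm in its frame. Origin: centre of underside.
- bushing: Bystander: brass flanged bushing, 26 mm across, 18 mm high, on the mat at about x 90, y 90 mm. Origin: centre of underside.
- lens: Bystander: small glass lens, 32 mm across, 10 mm high, on the mat at about x 90, y -90 mm. Origin: centre of underside.
- screwdriver: Bystander: screwdriver, 140 mm long, lying along its x to the left of the box. Origin under its middle.
- camera: Bystander: black camera body 125 mm wide, 85 mm high with a short lens, left of the box. Origin: centre of underside.
There are look-alikes about, which are no part of the job. What is shaped like the ring_middle but blue or pink is not meant.

How it is judged:
On the way:
1. the fitting ring is home on the post's step, flat and let go, with the lid still wide open (horizontal distance between ring_middle and seat below 0.004 m and z of ring_middle in the frame of seat between -0.0025 and 0.0025 m and angle between ring_middle's own z axis and vertical below 0.08 rad and contact force between the fingers and ring_middle below 0.05 N and value of joint mirror_lid above 1.2 rad), for 0.2 s.
At the end, for the whole second after the job is handed in: The middle ring is home on the post's step (within 4 mm of its axis and 2.5 mm of its height, flat within 0.08 rad) and untouched by the fingers; the lid stands still (under 0.05 rad/s) at 45 degrees, give or take 5, held by the fingers (contact over 0.3 N) with none of the loose things propping it (horizontal distance between ring_middle and seat below 0.004 m and z of ring_middle in the frame of seat between -0.0025 and 0.0025 m and angle between ring_middle's own z axis and vertical below 0.08 rad and contact force between each of the fingers, mirror_lid and ring_middle below 0.05 N and value of joint mirror_lid between 0.698 and 0.873 rad and velocity of joint mirror_lid between -0.05 and 0.05 rad/s and contact force between the fingers and mirror_lid above 0.3 N and contact force between mirror_lid and ring_small below 0.05 N and contact force between mirror_lid and ring_large below 0.05 N and contact force between mirror_lid and lens_cap below 0.05 N and contact force between mirror_lid and bushing below 0.05 N and contact force between mirror_lid and lens below 0.05 N and contact force between mirror_lid and screwdriver below 0.05 N and contact force between mirror_lid and camera below 0.05 N); the arm keeps its last pose, push and grip.
It fails at once if the lid drops: it comes below 20 degrees (value of joint mirror_lid below 0.35 rad).
It fails at once if a look-alike ring or a bystander is moved by more than 40 mm (distance of any of ring_small, ring_large, lens_cap, bushing, lens, screwdriver, camera from where it was at the start of the episode above 0.04 m).
It also fails if it takes over 67 s, if anything falls off the work surface, if the arm or the gripper's body presses on something with over 40 N, if the wrist force passes 120 N, or if a joint passes its speed limit or range.

## Working session

There is one attempt and no reset: what is moved stays moved. The work goes in short steps, Python scripts to look and compute and a tool call to move; the robot and the scene stay as the last step left them, time stands still between calls to the robot, and variables do not carry over. Pictures are saved under pics/ and viewed, at most 13 in all, crops included, and the job is handed in when it is done.

```bash
mkdir -p pics; ls
```

Create h.py:
```python
import numpy as np, cv2
from scipy.spatial.transform import Rotation as R
from workcell import manip
def cam(n, o=None):
    c=manip.calibration(n)
    if n=="wrist":
        o=o or manip.get_obs(); T=np.eye(4); T[:3,:3]=R.from_quat(o["ee_rot"]).as_matrix(); T[:3,3]=o["position"]
        return c,T@np.array(c["tool_from_camera"])
    return c,np.array(c["world_from_camera"])
def ray(c,T,uv):
    x=(uv[0]-c["cx"])/c["fx"]; y=(uv[1]-c["cy"])/c["fy"]; a,b=x,y
    for _ in range(20):
        s=1+c["k1"]*(a*a+b*b); a,b=x/s,y/s
    return T[:3,3],T[:3,:3]@np.array([a,-b,-1])
def onz(c,T,uv,z):
    p,d=ray(c,T,uv); return p+d*(z-p[2])/d[2]
def proj(c,T,P):
    q=(np.atleast_2d(P)-T[:3,3])@T[:3,:3]; a=q[:,0]/-q[:,2]; b=-q[:,1]/-q[:,2]; s=1+c["k1"]*(a*a+b*b)
    return np.c_[c["cx"]+c["fx"]*a*s, c["cy"]+c["fy"]*b*s]
```

Run:
```python
from h import *
o=manip.get_obs(); print({k:np.round(v,3) for k,v in o.items()})
ims=[]
for n in ["scene","side"]:
    im=manip.camera(n); cv2.imwrite(f"pics/{n}0.png",im); c,T=cam(n); print(n,np.round(T,3).tolist(),c["fx"],c["k1"])
    for t in ["inspection_box","mirror_lid","bail","ring_middle","ring_small","ring_large","mat","lens_cap","bushing","lens","screwdriver","camera"]:
        for r in manip.outline_of(n,t)[:4]:
            v,u=np.nonzero(r["mask"]); 
            if len(u): print(t,round(r["confidence"],2),r["bbox"],len(u),np.round(onz(c,T,(u.mean(),v.mean()),0.015),3)[:2])
```

```text
pics
{'clock': np.float64(0.0), 'joint_pos': array([-1.298,  0.333, -0.065,  1.461,  0.022,  1.35 , -0.088]), 'joint_velocities': array([ 0.002, -0.001, -0.001, -0.001,  0.001, -0.001,  0.001]), 'tau': array([ 1.0000e-03, -6.2545e+01,  4.9000e-02, -3.9160e+01,  1.6000e-02,
        1.0000e-02, -0.0000e+00]), 'position': array([0.182, 0.597, 0.23 ]), 'ee_rot': array([ 0.147,  0.989, -0.001, -0.   ]), 'ft_force': array([-0.143,  0.268,  0.023]), 'torque': array([ 0.03 , -0.004, -0.011]), 'grasp_force': np.float64(0.0), 'grip_width': np.float64(0.996)}
scene [[-0.552, -0.659, 0.511, 1.147], [0.834, -0.425, 0.353, 0.41], [-0.015, 0.621, 0.784, 1.062], [0.0, 0.0, 0.0, 1.0]] 484.6148040582221 -0.09224356590020658
inspection_box 0.7 [340.4, 209.5, 412.2, 285.7] 4111 [0.518 0.134]
mirror_lid 0.89 [342.0, 219.0, 408.3, 276.1] 2357 [0.525 0.132]
bail 0.86 [339.9, 219.0, 407.3, 272.9] 2397 [0.525 0.132]
ring_middle 0.7 [237.7, 168.2, 253.3, 186.5] 140 [ 0.511 -0.299]
ring_middle 0.64 [261.4, 140.6, 272.9, 154.3] 148 [ 0.376 -0.323]
ring_middle 0.55 [286.2, 148.1, 299.5, 162.6] 146 [ 0.372 -0.234
[... 1209 characters left out ...]
 -0.239]
ring_middle 0.73 [338.5, 379.5, 361.1, 398.9] 174 [ 0.472 -0.433]
ring_middle 0.71 [337.4, 317.6, 361.3, 333.8] 268 [ 0.505 -0.3  ]
ring_middle 0.65 [296.9, 383.9, 318.7, 400.0] 172 [ 0.392 -0.417]
ring_small 0.56 [324.4, 78.5, 360.7, 173.0] 2122 [0.65  0.324]
ring_small 0.54 [342.8, 254.9, 358.1, 269.4] 211 [ 0.554 -0.142]
ring_small 0.3 [258.2, 88.9, 287.5, 138.5] 931 [0.47  0.451]
ring_large 0.61 [377.9, 286.5, 402.6, 311.7] 304 [ 0.614 -0.254]
mat 0.89 [312.3, 254.1, 431.8, 347.9] 9356 [ 0.568 -0.256]
lens 0.56 [412.2, 330.3, 423.0, 344.3] 172 [ 0.636 -0.355]
screwdriver 0.58 [306.1, 121.1, 325.4, 132.6] 163 [0.581 0.358]
camera 0.56 [257.7, 94.1, 286.2, 137.9] 974 [0.47  0.452]
```

```bash
python3 -c "
import cv2,numpy as np
a=cv2.imread('pics/scene0.png');b=cv2.imread('pics/side0.png')
cv2.imwrite('pics/a.png',cv2.resize(np.vstack([a,b]),(480,600),interpolation=cv2.INTER_AREA))"
```

```text
(no output)
```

View pics/scene0.png

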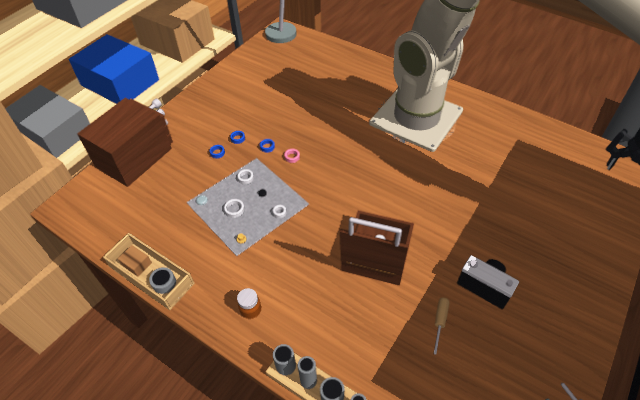

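View pics/side0.png

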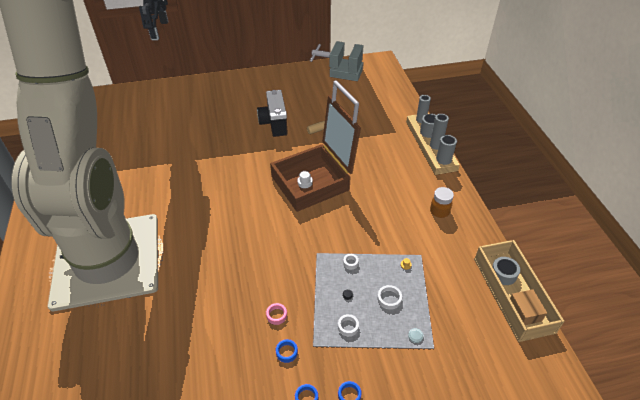

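Silver rings on the mat in the side view: (351,262), (390,297) and (348,326). Blue and pink ones lie off the mat at (277,314), (287,351), (307,393) and (349,390), and they are excluded. I'll measure the sizes and check an enlarged crop.

Run:
```python
from h import *
for n,cs in [("side",[(351,262),(390,297),(348,326)]),("scene",[(280,211),(234,208),(245,176)])]:
    im=cv2.imread(f"pics/{n}0.png"); c,T=cam(n)
    hsv=cv2.cvtColor(im,cv2.COLOR_BGR2HSV)
    for u,v in cs:
        w=18; p=im[v-w:v+w,u-w:u+w].astype(int)
        m=((p.min(2)>165)).astype(np.uint8)
        q=np.argwhere(m)[:,::-1]+[u-w,v-w]
        P=np.array([onz(c,T,x,0.019)[:2] for x in q]); 
        hull=cv2.convexHull(P.astype(np.float32)); (ce,r)=cv2.minEnclosingCircle(hull)
        print(n,(u,v),len(q),np.round(ce,3),"D",round(2*r*1000,1))
im=cv2.imread("pics/side0.png"); 
a=cv2.resize(im[245:350,305:440],None,fx=4,fy=4,interpolation=cv2.INTER_CUBIC)
cv2.imwrite("pics/crop.png",a)
b=cv2.resize(im[75:215,262:372],(550,600)[::1],interpolation=cv2.INTER_CUBIC)
b=cv2.resize(im[75:215,262:372],None,fx=4.2,fy=4.2,interpolation=cv2.INTER_CUBIC)
cv2.imwrite("pics/crop2.png",b)
```

```text
side (351, 262) 701 [ 0.55  -0.159] D 108.8
side (390, 297) 831 [ 0.613 -0.255] D 123.2
side (348, 326) 859 [ 0.505 -0.302] D 111.6
scene (280, 211) 166 [ 0.564 -0.152] D 133.5
scene (234, 208) 258 [ 0.615 -0.25 ] D 126.2
scene (245, 176) 195 [ 0.515 -0.292] D 130.5
```

View pics/crop.png

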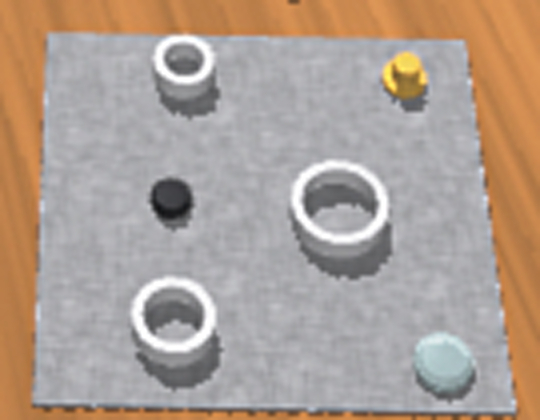

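View pics/crop2.png

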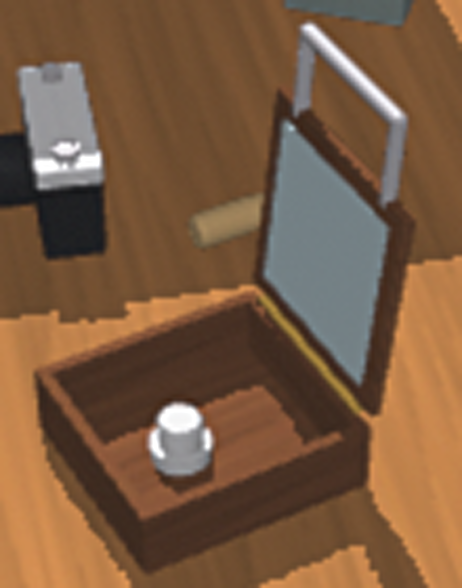

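The crop shows the three silver rings: small at (351,262), large at (390,297) and middle at (348.5,324). Their crop widths of 62, 98 and 84 px match 36, 54 and 45 mm, so (348.5,324) is the one meant. The box corners are clear, and the post is at about (305,173). Next I localise them.

Run:
```python
from h import *
c,T=cam("side")
print("ring",onz(c,T,(305+174/4,245+315/4),.019), "D", np.linalg.norm(onz(c,T,(305+132/4,245+315/4),.019)-onz(c,T,(305+216/4,245+315/4),.019)))
f=lambda x,y:(262+x/4.2,75+y/4.2)
C=[f(38,374),f(148,520),f(258,288)]; P=np.array([onz(c,T,u,.05)[:2] for u in C]); print(P, np.linalg.norm(P[0]-P[1]),np.linalg.norm(P[0]-P[2]))
d=P[0]-P[1]; print("yaw from front", np.arctan2(d[1],d[0])-np.pi/2); d=P[2]-P[0]; print("yaw from left",np.arctan2(d[1],d[0]))
print("centre",(P[1]+P[2])/2,"post top",onz(c,T,f(180,413),.04))
c2,T2=cam("scene"); im=cv2.imread("pics/scene0.png")
o=manip.get_obs(); print(R.from_quat(o["ee_rot"]).as_matrix().round(3).tolist()); print(np.round(manip.calibration("wrist")["tool_from_camera"],3).tolist(),manip.calibration("wrist")["fx"])
```

```text
ring [ 0.50697583 -0.29975182  0.019     ] D 0.04408496124332144
[[0.42207891 0.18876908]
 [0.46596684 0.0484938 ]
 [0.57692111 0.23919398]] 0.1469806249573585 0.16284587516168172
yaw from front 0.30322195395173357
yaw from left 0.31482284089218565
centre [0.52144398 0.14384389] post top [0.50463619 0.14416589 0.04      ]
[[-0.957, 0.292, -0.0], [0.292, 0.957, 0.0], [0.0, 0.0, -1.0]]
[[0.0, 0.956, 0.294, 0.075], [1.0, -0.0, -0.0, 0.0], [-0.0, 0.294, -0.956, -0.143], [0.0, 0.0, 0.0, 1.0]] 288.7109354129552
```

The rows are not in the units I measure in: shifts go in shares of 0.75 m and turns go in shares of pi rad. I convert before sending: -0.42 m / 0.75 = -0.56, -0.36 m / 0.75 = -0.48.

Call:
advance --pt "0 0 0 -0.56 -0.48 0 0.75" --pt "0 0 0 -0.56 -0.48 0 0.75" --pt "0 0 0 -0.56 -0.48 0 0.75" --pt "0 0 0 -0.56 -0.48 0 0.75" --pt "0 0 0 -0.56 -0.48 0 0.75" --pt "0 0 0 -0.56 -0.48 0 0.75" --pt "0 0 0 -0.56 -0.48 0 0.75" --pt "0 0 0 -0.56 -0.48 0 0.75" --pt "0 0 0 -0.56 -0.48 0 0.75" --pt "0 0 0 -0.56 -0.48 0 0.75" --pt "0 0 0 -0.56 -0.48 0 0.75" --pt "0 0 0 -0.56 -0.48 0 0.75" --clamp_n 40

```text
refused: increments[0]: [0, 0, 0, -0.56, -0.48, 0, 0.75] is not of type 'object' (schema: type "object"). Nothing was moved.
```

I used the wrong layout. The manual says a list of objects, one for each row; once more.

Call:
advance --increments '[{"trans":[-0.56, -0.48, 0], "jaw":0.75}, {"trans":[-0.56, -0.48, 0], "jaw":0.75}, {"trans":[-0.56, -0.48, 0], "jaw":0.75}, {"trans":[-0.56, -0.48, 0], "jaw":0.75}, {"trans":[-0.56, -0.48, 0], "jaw":0.75}, {"trans":[-0.56, -0.48, 0], "jaw":0.75}, {"trans":[-0.56, -0.48, 0], "jaw":0.75}, {"trans":[-0.56, -0.48, 0], "jaw":0.75}, {"trans":[-0.56, -0.48, 0], "jaw":0.75}, {"trans":[-0.56, -0.48, 0], "jaw":0.75}, {"trans":[-0.56, -0.48, 0], "jaw":0.75}, {"trans":[-0.56, -0.48, 0], "jaw":0.75}]' --clamp_n 40

```text
clock: 2.8
position: [0.4785, 0.1323, 0.2313]
ee_rot: [0.146, 0.989, 0.0, -0.0]
ft_force: [0.4, -0.6, -0.6]
grip_width: 0.748
grasp_force: 0.0
```

Add to h.py:
```python
def white(im,c,T,near,z,w=30,th=150):
    u,v=proj(c,T,[[*near,z]])[0].astype(int); p=im[max(v-w,0):v+w,max(u-w,0):u+w].astype(int)
    return (u,v)
```

Run:
```python
from h import *
o=manip.get_obs(); print(o["position"],o["joint_pos"]); c,T=cam("wrist",o); im=manip.camera("wrist"); cv2.imwrite("pics/w1.png",im)
print(proj(c,T,[[.505,.144,.04],[.507,.139,.04]]))
```

```text
[0.4784848  0.13233404 0.23129414] [-0.71870741  0.03634289  0.36862813  1.81050737 -0.0140222   1.29721869
  0.93065013]
[[332.93291117 191.82276266]
 [329.4093484  194.49139628]]
```

View pics/w1.png

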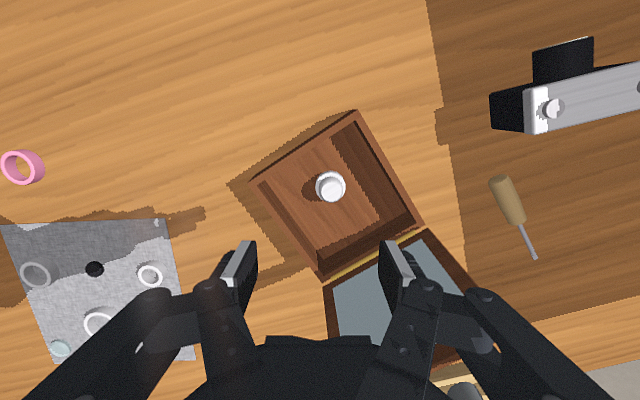

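The wrist view shows the post at about (331,187), the box rim corners at (356,110), (249,182) and (424,224), and the lid open at lower right.

Run:
```python
from h import *
o=manip.get_obs(); c,T=cam("wrist",o); im=cv2.imread("pics/w1.png")
C=[(356.5,110),(249,182),(424,224)]
P=np.array([onz(c,T,u,.05)[:2] for u in C]); print(P.round(4),np.linalg.norm(P[0]-P[1]),np.linalg.norm(P[0]-P[2]))
d=P[0]-P[1];print(np.arctan2(d[1],d[0])-np.pi/2); d=P[2]-P[0];print(np.arctan2(d[1],d[0])); ce=(P[1]+P[2])/2; print("centre",ce, "seat",ce-.015*np.array([np.cos(.305),np.sin(.305)]))
p=im[160:215,300:360]; g=p.min(2)
for th in (140,170,200,225):
    m=(g>th).astype(np.uint8); n,l,s,cc=cv2.connectedComponentsWithStats(m); i=1+s[1:,4].argmax(); print(th,s[i],cc[i]+[300,160],onz(c,T,cc[i]+[300,160],.04))
cv2.imwrite("pics/w1c.png",cv2.resize(im[95:290,235:440],None,fx=2.9,fy=2.9,interpolation=cv2.INTER_CUBIC))
```

```text
[[0.4211 0.1937]
 [0.4625 0.0544]
 [0.5731 0.2389]] 0.1453422443595862 0.15863505369851869
0.28930318952043454
0.2887850388495079
centre [0.51784504 0.14664503] seat [0.50353734 0.14214063]
140 [ 15  11  31  31 680] [330.86029412 186.24852941] [0.49760298 0.14342518 0.04      ]
170 [ 16  12  30  30 608] [331.60526316 186.53947368] [0.49820849 0.14418051 0.04      ]
200 [ 18  12  27  30 509] [332.52259332 187.18664047] [0.49930001 0.14501265 0.04      ]
225 [ 22  22  20  19 314] [331.39490446 190.98726115] [0.50347056 0.14240948 0.04      ]
```

View pics/w1c.png

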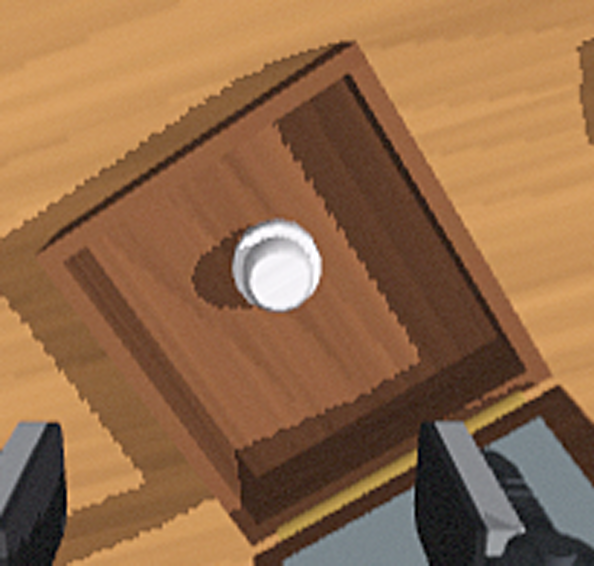

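The post's flat top fits at (0.5035,0.1424) and the seat from the box corners at (0.5035,0.1421), so the two agree. Box yaw is about 0.29. Next I go above the ring.

To row units: -0.405 m / 0.75 = -0.54, -0.152 m / 0.75 = -0.2027.

Call:
advance --increments '[{"trans":[-0.2027, -0.54, 0.1747], "jaw":0.75}, {"trans":[-0.2027, -0.54, 0.1747], "jaw":0.75}, {"trans":[-0.2027, -0.54, 0.1747], "jaw":0.75}, {"trans":[-0.2027, -0.54, 0.1747], "jaw":0.75}, {"trans":[-0.2027, -0.54, 0.1747], "jaw":0.75}, {"trans":[-0.2027, -0.54, 0.1747], "jaw":0.75}, {"trans":[-0.2027, -0.54, 0.1747], "jaw":0.75}, {"trans":[-0.2027, -0.54, 0.1747], "jaw":0.75}, {"trans":[-0.2027, -0.54, 0.1747], "jaw":0.75}, {"trans":[-0.2027, -0.54, 0.1747], "jaw":0.75}]'

```text
clock: 4.1
position: [0.5073, -0.2985, 0.1006]
ee_rot: [0.146, 0.989, 0.001, 0.0]
ft_force: [-0.2, -0.4, 0.2]
grip_width: 0.748
grasp_force: 0.0
```

Run:
```python
from h import *
o=manip.get_obs(); print(o["position"],o["joint_pos"]); c,T=cam("wrist",o); im=manip.camera("wrist"); cv2.imwrite("pics/w2.png",im)
print(proj(c,T,[[.507,-.3,.019]]))
for r in manip.outline_of("wrist","ring_middle")[:4]:
    b=r["bbox"]; cc=((b[0]+b[2])/2,(b[1]+b[3])/2); print(r["confidence"],b,onz(c,T,cc,.015))
```

```text
[ 0.50729443 -0.29846635  0.10056056] [-0.09174699  0.42066264  0.68057129  1.74343529 -0.29682771  1.08230429
  1.96492388]
[[315.28926169 203.65678482]]
0.85 [292.7, 176.5, 345.4, 223.0] [ 0.50591007 -0.296426    0.015     ]
0.75 [117.2, 179.6, 182.0, 239.2] [ 0.47280912 -0.4356345   0.015     ]
0.68 [83.6, 77.8, 153.9, 138.6] [ 0.39167559 -0.42140871  0.015     ]
0.66 [314.4, 4.3, 376.8, 26.7] [ 0.38198116 -0.23993888  0.015     ]
```

View pics/w2.png

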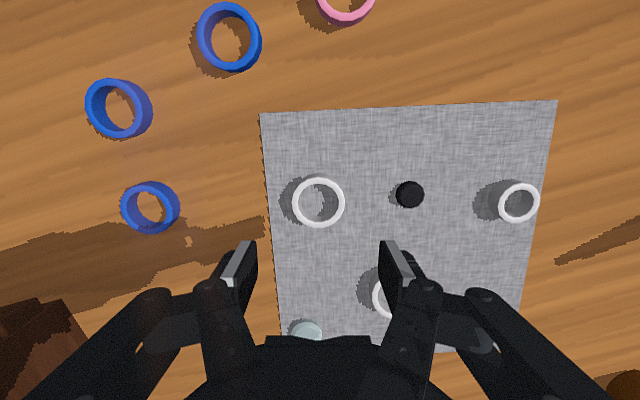

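The ring's outer rim is at (318.5,202), 54 px wide, and the lens cap is clear at (409,194). I correct by (+1 mm, +1 mm), descend and close.

To row units: 0.095 m / 0.75 = 0.1267, 0.085 m / 0.75 = 0.1133.

Call:
advance --increments '[{"trans":[0.0013, 0.0013, 0.0533], "jaw":0.75}, {"trans":[0.0013, 0.0013, 0.0933], "jaw":0.75}, {"trans":[0.0013, 0.0013, 0.1133], "jaw":0.75}, {"trans":[0.0013, 0.0013, 0.1267], "jaw":0.75}, {"trans":[0.0013, 0.0013, 0.1267], "jaw":0.75}, {"trans":[0.0013, 0.0013, 0.1267], "jaw":0.2}, {"trans":[0.0013, 0.0013, 0.1267], "jaw":0.2}, {"trans":[0.0013, 0.0013, 0.1267], "jaw":0.2}, {"trans":[0.0013, 0.0013, 0.1267], "jaw":0.2}, {"trans":[0.0013, 0.0013, 0.1267], "jaw":0.2}, {"trans":[0.0013, 0.0013, 0.1267], "jaw":0.2}]' --clamp_n 30

```text
clock: 5.58
position: [0.5063, -0.2997, 0.0066]
ee_rot: [0.147, 0.989, 0.0, 0.001]
ft_force: [-2.4, 0.9, 4.8]
grip_width: 0.509
grasp_force: 29.8
```

To row units: 0.422 m / 0.75 = 0.5627, -0.115 m / 0.75 = -0.1533.

Call:
advance --increments '[{"trans":[0, 0, -0.0533], "jaw":0.2}, {"trans":[0, 0, -0.12], "jaw":0.2}, {"trans":[0.04, 0.0533, -0.1533], "jaw":0.2}, {"trans":[0.1733, 0.5627, -0.1533], "jaw":0.2}, {"trans":[0.1733, 0.5627, -0.1533], "jaw":0.2}, {"trans":[0.1733, 0.5627, -0.1533], "jaw":0.2}, {"trans":[0.1733, 0.5627, -0.1533], "jaw":0.2}, {"trans":[0.1733, 0.5627, -0.1533], "jaw":0.2}, {"trans":[0.1733, 0.5627, -0.1533], "jaw":0.2}, {"trans":[0.1733, 0.5627, -0.1533], "jaw":0.2}, {"trans":[0.1733, 0.5627, -0.1533], "jaw":0.2}, {"trans":[0.1733, 0.5627, -0.1533], "jaw":0.2}, {"trans":[0.1733, 0.5627, -0.1533], "jaw":0.2}, {"trans":[0.1733, 0.5627, -0.1533], "jaw":0.2}]'

```text
clock: 7.32
position: [0.5045, 0.1411, 0.1204]
ee_rot: [0.148, 0.989, 0.0, 0.0]
ft_force: [0.6, -0.3, 0.1]
grip_width: 0.512
grasp_force: 30.8
```

Run:
```python
from h import *
for _ in range(2):
    o=manip.get_obs(); print(o["position"],o["joint_pos"],o["ft_force"],o["grip_width"]); c,T=cam("wrist",o); im=manip.camera("wrist")
cv2.imwrite("pics/w3.png",im)
print(proj(c,T,[[.5035,.1423,.04]]))
```

```text
[0.50448143 0.14111116 0.12040064] [-0.78845506  0.21252249  0.48057361  1.88565259 -0.11148898  1.06939821
  1.00987575] [ 0.59980646 -0.25106654  0.13670543] 0.5117051191341698
[0.504443   0.14138328 0.12037379] [-0.78868583  0.21262747  0.48032678  1.88557454 -0.11156694  1.06936342
  1.00983001] [-0.56592711 -0.58884225 -0.07234187] 0.5102475918842811
[[318.03711439 202.60295176]]
```

View pics/w3.png

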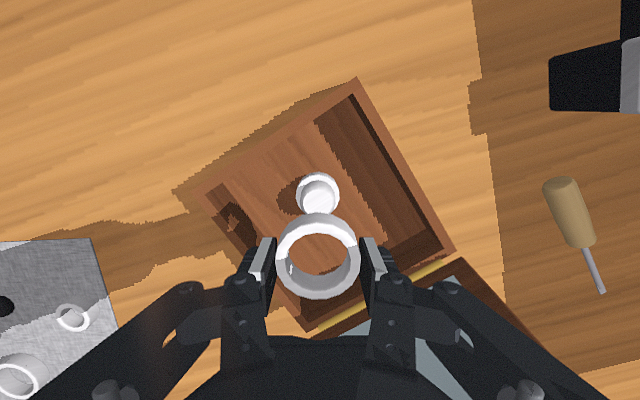

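The ring is gripped level with its top at about (318,255), and the post top is at (318.5,203), where predicted. I'll fit the ring's centre relative to the TCP and the post by edge matching.

Run:
```python
from h import *
from scipy.optimize import minimize
o=manip.get_obs(); c,T=cam("wrist",o); im=cv2.imread("pics/w3.png"); g=cv2.GaussianBlur(im,(3,3),0).min(2).astype(float)
t=np.linspace(0,2*np.pi,120)
def samp(x,y,z,r):
    q=proj(c,T,np.c_[x+r*np.cos(t),y+r*np.sin(t),np.full(120,z)]).astype(np.float32)
    return cv2.remap(g.astype(np.float32),q[:,0],q[:,1],cv2.INTER_LINEAR).ravel()
p=o["position"]
def fit(x0,z,ri,ro,ann):
    best=None
    for dx in np.arange(-.006,.0061,.0005):
        for dy in np.arange(-.006,.0061,.0005):
            a=[x0[0]+dx,x0[1]+dy]
            s=samp(*a,z,ro-.001).mean()-samp(*a,z,ro+.001).mean()
            if ann: s+=samp(*a,z,ri+.001).mean()-samp(*a,z,ri-.001).mean()
            if best is None or s>best[0]: best=(s,dx,dy)
    return best
for dz in (.0105,.0125,.0145): print("ring off from TCP",dz,fit(p[:2],p[2]+dz,.0165,.0225,True))
for z,r in ((.04,.012),(.036,.015),(.02,.0195)): print("post",z,fit((.5035,.1423),z,0,r,False))
```

```text
ring off from TCP 0.0105 (np.float32(218.02806), np.float64(0.001000000000000006), np.float64(5.204170427930421e-18))
ring off from TCP 0.0125 (np.float32(202.5606), np.float64(5.204170427930421e-18), np.float64(5.204170427930421e-18))
ring off from TCP 0.0145 (np.float32(173.39496), np.float64(-0.0009999999999999957), np.float64(0.0005000000000000056))
post 0.04 (np.float32(49.274902), np.float64(-0.0014999999999999961), np.float64(0.0060000000000000105))
post 0.036 (np.float32(50.133865), np.float64(-0.003499999999999998), np.float64(0.004500000000000009))
post 0.02 (np.float32(94.5148), np.float64(-0.0004999999999999952), np.float64(-0.0004999999999999952))
```

To row units: 0.09 m / 0.75 = 0.12, 0.002 m / 0.75 = 0.0027.

Call:
advance --increments '[{"trans":[0.0027, 0, 0.0533], "jaw":0.2}, {"trans":[0.0027, 0, 0.0867], "jaw":0.2}, {"trans":[0.0027, 0, 0.1], "jaw":0.2}, {"trans":[0.0027, 0, 0.1067], "jaw":0.2}, {"trans":[0.0027, 0, 0.1133], "jaw":0.2}, {"trans":[0.0027, 0, 0.12], "jaw":0.2}, {"trans":[0.0027, 0, 0.12], "jaw":0.2}]'

```text
clock: 8.3
position: [0.5025, 0.1427, 0.0303]
ee_rot: [0.147, 0.989, 0.0, 0.0]
ft_force: [0.2, -0.2, -0.1]
grip_width: 0.509
grasp_force: 30.8
```

To row units: 0.005 m / 0.75 = 0.0067, 0.004 m / 0.75 = 0.0053.

Call:
advance --increments '[{"trans":[0, 0, 0.0027], "jaw":0.2}, {"trans":[0, 0, 0.0053], "jaw":0.2}, {"trans":[0, 0, 0.0067], "jaw":0.2}, {"trans":[0, 0, 0.0067], "jaw":0.2}]'

```text
clock: 8.8
position: [0.5024, 0.1427, 0.0252]
ee_rot: [0.147, 0.989, -0.0, 0.0]
ft_force: [0.1, -0.3, -0.9]
grip_width: 0.514
grasp_force: 30.8
```

Down another 2 mm, then open, and rise straight up once the fingers are clear.

To row units: -0.206 m / 0.75 = -0.2747, -0.2 m / 0.75 = -0.2667.

Call:
advance --increments '[{"trans":[0, 0, 0.0027], "jaw":0.2}, {"trans":[0, 0, 0.0027], "jaw":0.2}, {"trans":[0, 0, 0.0013], "jaw":0.75}, {"trans":[0, 0, 0.0013], "jaw":0.75}, {"trans":[0, 0, 0.0013], "jaw":0.75}, {"trans":[0, 0, 0.0013], "jaw":0.75}, {"trans":[0, 0, -0.0133], "jaw":0.75}, {"trans":[0, 0, -0.0533], "jaw":0.75}, {"trans":[0, 0, -0.1333], "jaw":0.75}, {"trans":[0, 0, -0.2133], "jaw":0.75}, {"trans":[0, 0, -0.2667], "jaw":0.75}, {"trans":[0, 0, -0.2747], "jaw":0.75}, {"trans":[0, 0, -0.2747], "jaw":0.75}]'

```text
clock: 10.42
position: [0.5023, 0.1427, 0.2313]
ee_rot: [0.147, 0.989, 0.0, 0.0]
ft_force: [0.0, -0.3, -1.2]
grip_width: 0.748
grasp_force: 0.0
```

Run:
```python
from h import *
o=manip.get_obs(); print(o["position"]); c,T=cam("wrist",o); im=manip.camera("wrist"); s=manip.camera("side"); sc=manip.camera("scene")
cv2.imwrite("pics/side4.png",s); cv2.imwrite("pics/scene4.png",sc); cv2.imwrite("pics/w4.png",im)
u,v=proj(c,T,[[.503,.142,.036]])[0].astype(int); a=cv2.resize(im[v-35:v+35,u-35:u+35],(400,400),interpolation=cv2.INTER_CUBIC)
b=cv2.resize(s[130:215,262:347],(400,400),interpolation=cv2.INTER_CUBIC); cv2.imwrite("pics/c4.png",np.hstack([a,b]))
```

```text
[0.50230036 0.14268801 0.23134809]
```

View pics/c4.png

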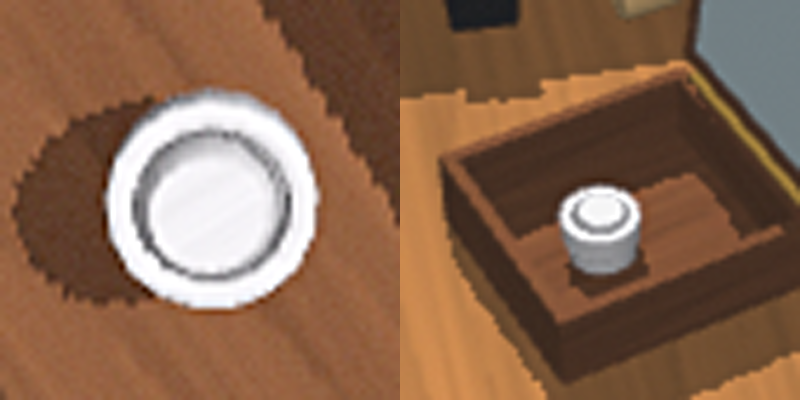

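The ring sits concentric and flat on the post, with the post tip just showing above it in both views. Next is the lid angle, from the bail bar ends seen in the side and scene views.

Run:
```python
from h import *
y=.289; ex=np.array([np.cos(y),np.sin(y),0]); ey=np.array([-np.sin(y),np.cos(y),0]); H=np.array([.503,.142,0])+.095*ex+[0,0,.054]
print("H",H)
for a in (1.60,1.65,1.7,1.75,1.8):
    B=H-.205*np.cos(a)*ex+[0,0,.205*np.sin(a)]
    print(a,B.round(4),*[np.round(proj(*cam(n),[B+.05*ey,B-.05*ey]),1).tolist() for n in ("side","scene")])
print("seen side (335.1,82.1),(357.2,103.6)")
a=cv2.imread("pics/side0.png")[70:125,320:370]; b=cv2.imread("pics/scene0.png")[205:260,340:415]
cv2.imwrite("pics/bail.png",np.hstack([cv2.resize(a,(364,400),interpolation=cv2.INTER_CUBIC),cv2.resize(b,(435,319),interpolation=cv2.INTER_CUBIC)if 0 else cv2.resize(cv2.copyMakeBorder(b,0,4,0,0,cv2.BORDER_CONSTANT),(435,400),interpolation=cv2.INTER_CUBIC)]))
```

```text
H [0.59406029 0.16907441 0.054     ]
1.6 [0.5998 0.1708 0.2589] [[328.9, 83.5], [350.3, 104.9]] [[403.1, 224.1], [355.5, 213.1]]
1.65 [0.6096 0.1737 0.2584] [[332.5, 82.5], [354.0, 103.8]] [[402.0, 228.2], [354.3, 217.1]]
1.7 [0.6194 0.1766 0.2573] [[336.1, 81.7], [357.6, 102.9]] [[401.0, 232.5], [353.0, 221.2]]
1.75 [0.6291 0.1795 0.2557] [[339.6, 81.1], [361.2, 102.2]] [[399.9, 236.9], [351.7, 225.5]]
1.8 [0.6387 0.1823 0.2536] [[343.0, 80.7], [364.7, 101.7]] [[398.8, 241.5], [350.4, 230.0]]
seen side (335.1,82.1),(357.2,103.6)
```

View pics/bail.png

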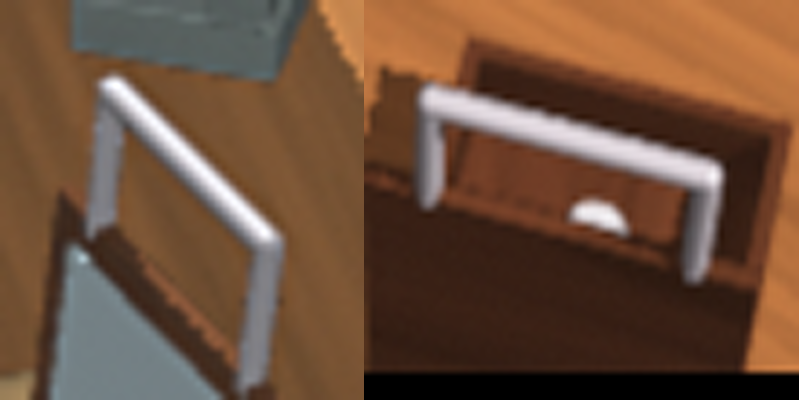

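To row units: -0.1005 m / 0.75 = -0.134, 0.0654 m / 0.75 = 0.0872, 0.986 rad / 3.1416 = 0.3139.

Call:
advance --increments '[{"trans":[0, 0, -0.0667], "jaw":0.75}, {"trans":[0, 0, -0.1333], "jaw":0.75}, {"r":[0, 0, 0.3139], "trans":[-0.134, 0.0872, -0.1333], "jaw":0.75}, {"r":[0, 0, 0.3139], "trans":[-0.134, 0.0872, -0.1333], "jaw":0.75}, {"r":[0, 0, 0.3139], "trans":[-0.134, 0.0872, -0.1333], "jaw":0.75}, {"r":[0, 0, 0.3139], "trans":[-0.134, 0.0872, -0.1333], "jaw":0.75}, {"r":[0, 0, 0.3139], "trans":[-0.134, 0.0872, -0.1333], "jaw":0.75}, {"r":[0, 0, 0.3139], "trans":[-0.134, 0.0872, -0.1333], "jaw":0.75}, {"r":[0, 0, 0.3139], "trans":[-0.134, 0.0872, -0.1333], "jaw":0.75}, {"r":[0, 0, 0.3139], "trans":[-0.134, 0.0872, -0.1333], "jaw":0.75}, {"r":[0, 0, 0.3139], "trans":[-0.134, 0.0872, -0.1333], "jaw":0.75}]'

```text
clock: 11.95
position: [0.6176, 0.1759, 0.3311]
ee_rot: [0.598, 0.802, -0.0, -0.0]
ft_force: [-0.1, 0.8, -0.2]
grip_width: 0.749
grasp_force: 0.0
```

Run:
```python
from h import *
o=manip.get_obs(); print(o["position"],o["joint_pos"],R.from_quat(o["ee_rot"]).as_matrix().round(3)); c,T=cam("wrist",o); im=manip.camera("wrist"); cv2.imwrite("pics/w5.png",im)
y=.289; ex=np.array([np.cos(y),np.sin(y),0]); ey=np.array([-np.sin(y),np.cos(y),0]); H=np.array([.59406,.16907,.054])
for a in (1.64,1.69,1.74):
    B=H-.205*np.cos(a)*ex+[0,0,.205*np.sin(a)]; print(a,proj(c,T,[B+.05*ey,B,B-.05*ey]).round(1).tolist())
```

```text
[0.6176175  0.17593281 0.33109366] [-0.82452793  0.38911336  0.67803149  1.27146791 -0.24028984  1.56156228
  0.10780105] [[-0.286  0.958 -0.   ]
 [ 0.958  0.286 -0.   ]
 [ 0.    -0.    -1.   ]]
1.64 [[303.9, 143.0], [304.7, 206.9], [305.5, 263.1]]
1.69 [[317.7, 142.9], [317.7, 206.5], [317.6, 262.5]]
1.74 [[331.3, 142.6], [330.4, 205.9], [329.5, 261.6]]
```

View pics/w5.png

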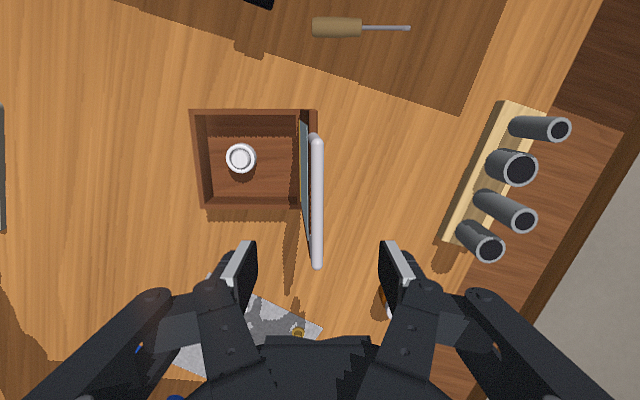

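The bar runs from (317,140) to (318,267), which matches 1.69 rad, and it is centred between the fingers. I go down and close on it.

To row units: 0.0925 m / 0.75 = 0.1233, 0.08 m / 0.75 = 0.1067.

Call:
advance --increments '[{"trans":[0, 0, 0.0667], "jaw":0.75}, {"trans":[0, 0, 0.1067], "jaw":0.75}, {"trans":[0, 0, 0.1233], "jaw":0.75}, {"trans":[0, 0, 0.1233], "jaw":0.75}, {"trans":[0, 0, 0.1233], "jaw":0}, {"trans":[0, 0, 0.1233], "jaw":0}, {"trans":[0, 0, 0.1233], "jaw":0}, {"trans":[0, 0, 0.1233], "jaw":0}, {"trans":[0, 0, 0.1233], "jaw":0}, {"trans":[0, 0, 0.1233], "jaw":0}, {"trans":[0, 0, 0.1233], "jaw":0}, {"trans":[0, 0, 0.1233], "jaw":0}, {"trans":[0, 0, 0.1233], "jaw":0}]' --clamp_n 30

```text
clock: 13.62
position: [0.618, 0.1761, 0.2394]
ee_rot: [0.598, 0.802, 0.001, 0.0]
ft_force: [-0.5, -0.0, 5.9]
grip_width: 0.105
grasp_force: 29.5
```

Run:
```python
import numpy as np
y=.289; ex=np.array([np.cos(y),np.sin(y),0]); a0=1.69
# tool y = +ex, tool z = down ; rows relative to a0
for a in np.r_[np.arange(1.63,.785,-.06),.785]:
    print(round(a,3),"dy",round(-.205*(np.cos(a)-np.cos(a0)),4),"dz",round(-.205*(np.sin(a)-np.sin(a0)),4))
```

```text
1.63 dy -0.0122 dz -0.0011
1.57 dy -0.0245 dz -0.0015
1.51 dy -0.0368 dz -0.0011
1.45 dy -0.0491 dz 0.0
1.39 dy -0.0612 dz 0.0019
1.33 dy -0.0733 dz 0.0045
1.27 dy -0.0851 dz 0.0077
1.21 dy -0.0967 dz 0.0117
1.15 dy -0.1081 dz 0.0164
1.09 dy -0.1192 dz 0.0218
1.03 dy -0.1299 dz 0.0278
0.97 dy -0.1403 dz 0.0344
0.91 dy -0.1502 dz 0.0417
0.85 dy -0.1597 dz 0.0495
0.79 dy -0.1687 dz 0.0579
0.785 dy -0.1694 dz 0.0586
```

To row units: -0.0612 m / 0.75 = -0.0816, -0.0491 m / 0.75 = -0.0655.

Call:
advance --increments '[{"trans":[0, -0.008, -0.0007], "jaw":0}, {"trans":[0, -0.0163, -0.0015], "jaw":0}, {"trans":[0, -0.0327, -0.002], "jaw":0}, {"trans":[0, -0.0491, -0.0015], "jaw":0}, {"trans":[0, -0.0655, 0], "jaw":0}, {"trans":[0, -0.0816, 0.0025], "jaw":0}, {"trans":[0, -0.0816, 0.0025], "jaw":0}]'

```text
clock: 14.5
position: [0.5579, 0.1584, 0.2367]
ee_rot: [0.598, 0.802, -0.0, -0.001]
ft_force: [0.6, -0.8, 1.9]
grip_width: 0.099
grasp_force: 30.4
```

To row units: -0.1082 m / 0.75 = -0.1443, -0.1075 m / 0.75 = -0.1433.

Call:
advance --increments '[{"trans":[0, -0.016, 0.0035], "jaw":0}, {"trans":[0, -0.0319, 0.0077], "jaw":0}, {"trans":[0, -0.0473, 0.0131], "jaw":0}, {"trans":[0, -0.0625, 0.0193], "jaw":0}, {"trans":[0, -0.0773, 0.0265], "jaw":0}, {"trans":[0, -0.0916, 0.0345], "jaw":0}, {"trans":[0, -0.1055, 0.0433], "jaw":0}, {"trans":[0, -0.1187, 0.0531], "jaw":0}, {"trans":[0, -0.1313, 0.0635], "jaw":0}, {"trans":[0, -0.1433, 0.0747], "jaw":0}, {"trans":[0, -0.1443, 0.0756], "jaw":0}, {"trans":[0, -0.1443, 0.0756], "jaw":0}, {"trans":[0, -0.1443, 0.0756], "jaw":0}]'

```text
clock: 16.12
position: [0.4553, 0.1278, 0.1803]
ee_rot: [0.598, 0.802, -0.0, -0.0]
ft_force: [-0.4, 2.6, -1.6]
grip_width: 0.099
grasp_force: 29.8
```

Run:
```python
from h import *
import time
for n in ("side","scene","wrist"):
    o=manip.get_obs(); cv2.imwrite(f"pics/{n}6.png",manip.camera(n))
print(o["position"],o["ft_force"],o["grip_width"],o["grasp_force"])
c,T=cam("side"); y=.289; ex=np.array([np.cos(y),np.sin(y),0]); ey=np.array([-np.sin(y),np.cos(y),0]); H=np.array([.59406,.16907,.054])
for a in (.7,.785,.87):
    f=lambda r,s:H-r*np.cos(a)*ex+[0,0,r*np.sin(a)]+s*ey
    print(a,proj(c,T,[f(.205,-.05),f(.154,-.075),f(.154,.075)]).round(1).tolist())
im=cv2.imread("pics/side6.png"); b=cv2.resize(im[75:215,250:370],None,fx=4.2,fy=4.2,interpolation=cv2.INTER_CUBIC); cv2.imwrite("pics/c6.png",b)
```

```text
[0.45535705 0.12781428 0.18031861] [-1.48242153  2.19513086 -0.6440402 ] 0.10245333321471439 29.862241744995117
0.7 [[289.6, 151.0], [309.6, 162.1], [281.6, 127.3]]
0.785 [[293.9, 145.2], [312.8, 157.9], [284.5, 123.2]]
0.87 [[298.6, 139.5], [316.4, 153.8], [287.7, 119.3]]
```

View pics/c6.png

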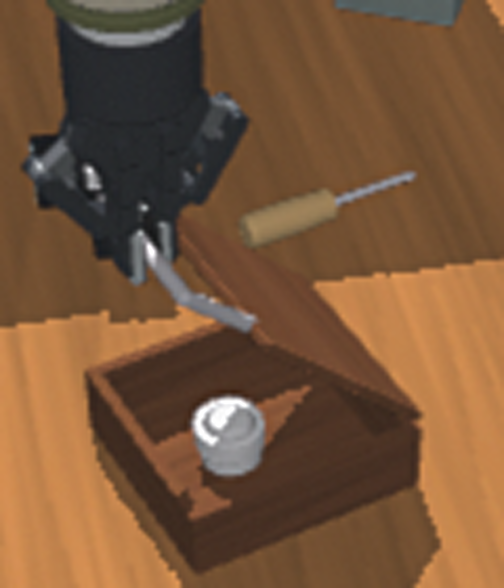

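The bail end at (294,146) and the lid corner at (312,156) match 0.785 rad, and the TCP pose gives 0.787. The ring still sits untouched on the post, so I settle briefly and hand in.

Call:
advance --increments '[{"jaw":0}, {"jaw":0}, {"jaw":0}, {"jaw":0}]'

```text
clock: 16.77
position: [0.4553, 0.1278, 0.1803]
ee_rot: [0.598, 0.802, 0.0, 0.0]
ft_force: [-0.5, 2.1, -1.1]
grip_width: 0.102
grasp_force: 29.9
```

```bash
python3 -c "
from workcell import manip
print(manip.hand_in())"
```

```text
the job is handed in; nothing more can be done
None
```

I put the middle ring home on the post's step and let it go, then handed the job in with the fingers holding the lid steady at about 45 degrees (0.787 rad measured); hand-in gave no verdict.

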